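Put the prepared fossils into storage in bed order

ROBOT

A 6-joint arm with a two-finger parallel gripper is mounted at the origin on the work surface. World frame = base frame: x ahead of the robot, y to its left, z up, the work surface at z = 0. Lengths are in m, angles in rad, forces in N, time in s.
With the tool pointing down it reaches from about 0.35 to 0.875 m from the base axis. Payload 4.2 kg.
Tool frame: the origin (TCP) lies between the finger pads; the fingertips stand 19 mm ahead of it and the grasp point (between the pads) is the TCP; z points along the fingers, y is the line along which they close (so a half turn about z gives the same grasp; the last joint's range is limited). The gripper opens to 87 mm and grips with 3 to 60 N. Pads are 19 mm wide; open, the fingers measure 117 mm over their backs; the gripper's body (75 mm by 190 mm) begins 51 mm behind the grasp point.
Start: joints at [-0.873, 0.385, 0.008, 0, -1.194, -0.259], TCP at [0.266, -0.566, 0.242] pointing down, gripper open.
Joint ranges: [-3.14, 3.14], [-1.21, 2.06], [-1.07, 1.41], [-3.16, 2.05], [-2.99, -0.16], [-3.1, 3.1]. Speed limits (rad/s): [2.79, 2.79, 3.14, 3.14, 3.14, 3.14].

INTERFACE

Orientations are given as [roll, pitch, yaw] about the fixed x, y, z axes, in that order (R = Rz(yaw) Ry(pitch) Rx(roll)).
In Python, from bench import robot gives the robot as it stands. Calls block until the motion is done:
- robot.reach(position, orientation): joint-space move of the TCP to a pose.
- robot.move_linear(position, speed=0.15, ori=None): straight line of the TCP; ori=None keeps the orientation; speed is the mean speed in m/s.
- robot.goto_joints(angles): joint-space move.
- robot.open() and robot.clamp(squeeze=None): open the fingers fully, or close them until they stop; squeeze is the grip in N (None keeps the last).
- robot.wait(seconds).
- robot.ik(position, orientation): joint angles nearest the present ones, or None.
- robot.read_camera(name): name is "scene" or "top" or "wrist"; returns a dict with "frame" (400x640x3 uint8, blue, green, red), "K" (3x3 intrinsics, pixels), "R" (3x3) and "t" (3): a world point X has camera coordinates R X + t. Camera axes: x right, y down, z forward; pixel columns grow to the right and rows downward; lengths in m; the calibration is good to about 2 mm. A picture is of the moment at which its call begins. There is no depth.
A pose or a line that the arm cannot do raises robot.PlanningError and nothing moves.
- robot.job_done(): hands the job in; it is judged then, once.
Readings, each from a call of its own:
- robot.get_t(): time.
- robot.get_q(): joint angles.
- robot.get_joint_vel(): joint speeds.
- robot.get_joint_torque(): joint torques, N m.
- robot.get_tool_pos(): TCP position.
- robot.get_orientation(): TCP orientation.
- robot.get_contact_force(): force on the tool from outside, world axes, zero at the start.
- robot.get_moment(): the same for the moment, N m.
- robot.get_grip_width(): finger opening in m.
- robot.get_finger_force(): force on a finger pad.
Only numpy, scipy, OpenCV 4.12 (cv2) and the standard library are available. Lean on these libraries where they do the work, as an engineer would, in place of code of your own. Each camera call takes 0.05 s, during which the arm holds its last target. There are 200 camera calls.

TASK

Four cleaned fossils lie in a row of white card trays, in the order of the rock beds they came from. Move them into the four compartments of the wooden storage tray, one in each, keeping the same left-to-right order. Set each one down gently the same way up as it lies now, without dropping it, and leave the beaker of brushes standing where it is.

Things in the scene. Friction and masses are not known exactly. Their poses are not given: they have to be found in the camera images.
- ammonite: brown ribbed coiled shell lying flat, a round disc 46 mm across and 24 mm high, spiral on its upper face, flank upright and widest 8 to 15 mm above its underside. Loose, 0.06 to 0.12 kg. Origin: centre of its underside, z up. Starts at any yaw, within 5 mm of the middle of its tray.
- urchin: fossil sea urchin: pale dome, round, 40 mm across and 27 mm high, with five dotted double rows from the top down; side upright 8 to 15 mm above its underside. Loose, 0.04 to 0.09 kg. Origin: centre of its underside, z up. Starts at any yaw, within 5 mm of the middle of its tray.
- stem: piece of fossil sea-lily stem: grey upright cylinder of stacked rings, 26 mm in diameter and 42 mm high. Loose, 0.035 to 0.08 kg. Origin: centre of its underside, z up. Starts at any yaw, within 5 mm of the middle of its tray.
- trilobite: trilobite on its stone: grey block 32 mm (its x) by 44 mm (its y) and 20 mm high, with a dark ribbed oval relief 4 mm proud on top. Loose, 0.05 to 0.11 kg. Origin: centre of its underside, z up. Its long side lies along the row, turned up to 0.25 rad, within 5 mm of the middle of its tray.
- tray_ammonite: white card tray that holds the ammonite at the start, fixed. 122 mm deep (x), 64 mm wide (y, along the row), 18 mm high, walls and floor 2 mm. Origin: centre of its underside, 8 mm above the bench; x away from the robot, y left, turned up to 0.1 rad. The four equal trays stand side by side along y, 66 mm apart, in any order, on a grey board 134 x 272 x 8 mm.
- tray_urchin: white card tray that holds the sea urchin at the start, fixed. 122 mm deep (x), 64 mm wide (y, along the row), 18 mm high, walls and floor 2 mm. Origin: centre of its underside, 8 mm above the bench; x away from the robot, y left, turned up to 0.1 rad. The four equal trays stand side by side along y, 66 mm apart, in any order, on a grey board 134 x 272 x 8 mm.
- tray_stem: white card tray that holds the sea-lily stem at the start, fixed. 122 mm deep (x), 64 mm wide (y, along the row), 18 mm high, walls and floor 2 mm. Origin: centre of its underside, 8 mm above the bench; x away from the robot, y left, turned up to 0.1 rad. The four equal trays stand side by side along y, 66 mm apart, in any order, on a grey board 134 x 272 x 8 mm.
- tray_trilobite: white card tray that holds the trilobite at the start, fixed. 122 mm deep (x), 64 mm wide (y, along the row), 18 mm high, walls and floor 2 mm. Origin: centre of its underside, 8 mm above the bench; x away from the robot, y left, turned up to 0.1 rad. The four equal trays stand side by side along y, 66 mm apart, in any order, on a grey board 134 x 272 x 8 mm.
- storage: fixed open wooden tray, 132 (x) by 280 (y) by 24 mm high, nearer than the card trays or beyond them, row within 0.2 rad of theirs. Four grey-lined compartments at y = +102, +34, -34, -102 mm, x = 0, each 120 mm deep (x), 64 mm wide (y), floor 6 mm above the origin; dividers 20 mm high. Origin: centre of its underside, on the bench; x points away from the robot, y left, turned up to 0.1 rad.
- beaker: bystander, not to be disturbed: glass beaker of brushes, 68 mm across, 90 mm high, brushes up to 180 mm above the bench, at the right-hand side. Loose. Origin: centre of its underside, z up.
There are look-alikes about, which are no part of the job. What is shaped like the ammonite but blue is not meant. Leave any pink look-alike of the stem alone.

How it is judged:
By the outcome, as a careful person would: the job done as asked, in the order asked, and still so for the second after the job is handed in, with the robot touching nothing.
It also fails if it takes over 96 s, if anything falls off the work surface, if the arm or the gripper's body presses on something with over 40 N, if the wrist force passes 120 N, or if a joint passes its speed limit or range.

## Working session

There is one attempt and no reset: what is moved stays moved. The work goes in short steps, each a Python script; the robot and the scene stay as the last script left them, time stands still between calls to the robot, and variables do not carry over. Pictures are saved under pics/ and viewed, at most 14 in all, crops included, and the job is handed in when it is done.

```bash
mkdir -p pics; ls; python3 - <<'E'
from bench import robot
import cv2,numpy as np
for n in ("top","scene"):
    c=robot.read_camera(n); cv2.imwrite(f"pics/{n}0.png",c["frame"]); np.savez(f"{n}0.npz",**c)
    print(n,c["K"].tolist(),(-c["R"].T@c["t"]).round(3),c["R"].round(2).tolist())
print(robot.get_t(),robot.get_orientation())
E
```

```text
pics
top [[509.2356418892225, 0.0, 320.4533493010424], [0.0, 509.2356418892225, 202.99868723609566], [0.0, 0.0, 1.0]] [ 0.464 -0.16   1.172] [[0.02, -1.0, -0.02], [-0.99, -0.01, -0.14], [0.14, 0.02, -0.99]]
scene [[474.14130469145846, 0.0, 326.13375710673023], [0.0, 474.14130469145846, 201.32809345592472], [0.0, 0.0, 1.0]] [1.25  0.088 0.651] [[-0.36, 0.93, -0.01], [0.64, 0.24, -0.73], [-0.68, -0.27, -0.68]]
0.1 [ 3.13967035e+00 -6.08708763e-05 -2.70295853e+00]
```

View pics/top0.png

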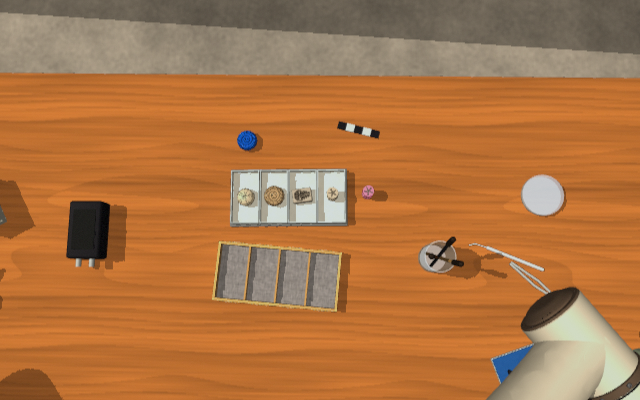

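View pics/scene0.png

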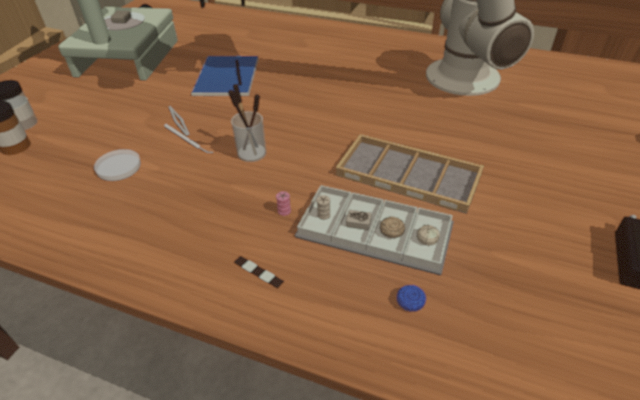

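The top view shows, left to right inside the card trays, urchin (246,197), ammonite (274,196), trilobite (303,195) and stem (332,194). The storage tray is nearer the robot, centred at about (278,276). The beaker is at (438,257).

The blue ammonite look-alike (247,140) and the pink stem look-alike (368,191) stand outside the trays, so neither is meant. Next I take rough positions and then wrist views.

```bash
cat > h.py <<'E'
import numpy as np, cv2, json
from bench import robot
def cam(n,save=None):
    c=robot.read_camera(n)
    if save: cv2.imwrite(f"pics/{save}.png",c["frame"]); np.savez(f"{save}.npz",**c)
    return c
def ray(c,p):
    d=c["R"].T@np.linalg.inv(c["K"])@np.array([p[0],p[1],1.]); return -c["R"].T@c["t"],d
def onz(c,p,z):
    o,d=ray(c,p); return (o+d*(z-o[2])/d[2])
def proj(c,X):
    v=c["R"]@np.asarray(X)+c["t"]; v=c["K"]@v; return v[:2]/v[2]
def two(obs):  # least-squares point of several (cam,pixel); returns point, rms miss
    A=np.zeros((3,3));b=np.zeros(3);P=[]
    for c,p in obs:
        o,d=ray(c,p);d=d/np.linalg.norm(d);M=np.eye(3)-np.outer(d,d);A+=M;b+=M@o;P.append((o,M))
    X=np.linalg.solve(A,b);return X,np.sqrt(np.mean([np.sum((M@(X-o))**2) for o,M in P]))
def st(): return robot.get_t(),np.round(robot.get_tool_pos(),4),np.round(robot.get_contact_force(),1),round(robot.get_grip_width(),4)
E
python3 - <<'E'
from h import *
c=dict(np.load("top0.npz"))
for n,p,z in [("urch",(246,197),.03),("amm",(274,196),.03),("tri",(303,195),.03),("stem",(332,194),.05),("tray TL",(231,171),.026),("TR",(346,169),.026),("BR",(347,224),.026),("BL",(232,226),.026),("sTL",(219,242),.024),("sTR",(342,252),.024),("sBR",(337,311),.024),("sBL",(213,299),.024),("beak",(438,257),.09)]: print(n,onz(c,p,z).round(3))
for yaw in (np.pi/2,-np.pi/2):
    for p in ([.53,.0,.25],[.36,.0,.25],[.53,.0,.05],[.33,.1,.05],[.34,-.12,.05]):
        q=robot.ik(p,[np.pi,0,yaw]); print(yaw,p,None if q is None else np.round(q,2))
w=cam("wrist","w0"); print(w["K"].tolist()); p=robot.get_tool_pos();print(p,-w["R"].T@w["t"],w["R"].round(2).tolist())
E
```

```text
urch [0.642 0.036 0.03 ]
amm [ 0.645 -0.028  0.03 ]
tri [ 0.648 -0.094  0.03 ]
stem [ 0.648 -0.16   0.05 ]
tray TL [0.703 0.073 0.026]
TR [ 0.711 -0.191  0.026]
BR [ 0.584 -0.195  0.026]
BL [0.576 0.066 0.026]
sTL [0.539 0.094 0.024]
sTR [ 0.521 -0.184  0.024]
sBR [ 0.391 -0.174  0.024]
sBL [0.412 0.102 0.024]
beak [ 0.51  -0.385  0.09 ]
1.5707963267948966 [0.53, 0.0, 0.25] [ 0.31  0.22 -0.21  0.   -1.14  2.84]
1.5707963267948966 [0.36, 0.0, 0.25] [ 0.46 -0.1  -0.55  0.   -1.12  2.68]
1.5707963267948966 [0.53, 0.0, 0.05] [ 0.31  0.45 -0.46  0.   -0.66  2.84]
1.5707963267948966 [0.33, 0.1, 0.05] [ 0.78  0.2  -0.9   0.   -0.47  2.37]
1.5707963267948966 [0.34, -0.12, 0.05] [ 0.12  0.23 -0.86  0.   -0.48  3.02]
-1.5707963267948966 [0.53, 0.0, 0.25] [ 0.31  0.22 -0.21  0.   -1.14 -0.31]
-1.5707963267948966 [0.36, 0.0, 0.25] [ 0.46 -0.1  -0.55  0.   -1.12 -0.46]
-1.5707963267948966 [0.53, 0.0, 0.05] [ 0.31  0.45 -0.46  0.   -0.66 -0.31]
-1.5707963267948966 [0.33, 0.1, 0.05] [ 0.78  0.2  -0.9   0.   -0.47 -0.78]
-1.5707963267948966 [0.34, -0.12, 0.05] [ 0.12  0.23 -0.86  0.   -0.48 -0.12]
[[295.9437686849995, 0.0, 318.2811061084791], [0.0, 295.9437686849995, 195.48682260375674], [0.0, 0.0, 1.0]]
[ 0.26536615 -0.56540265  0.2407075 ] [ 0.19998702 -0.59538387  0.38369139] [[-0.42, 0.91, 0.0], [0.87, 0.41, 0.26], [0.23, 0.11, -0.97]]
```

View pics/w0.png

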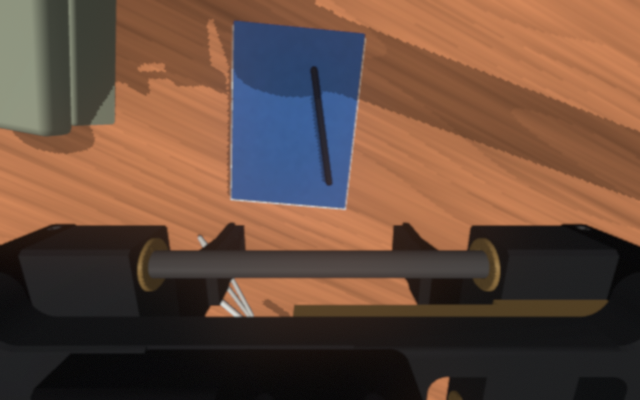

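The wrist view shows the blue book, the beaker-side tools and the gripper. The camera looks from the tool's +x side, and the fingers are near columns 237 and 405. Next I take paired wrist views over the trays at two opposite yaws, which should cancel a constant camera offset.

```bash
python3 - <<'E'
from h import *
p=robot.get_tool_pos(); robot.move_linear([p[0],p[1],.32],speed=.2)
for n,pos,yaw in [("A1",[.57,.08,.22],-np.pi/2),("A2",[.57,-.05,.22],-np.pi/2),("B2",[.57,-.2,.22],np.pi/2-.15),("B1",[.57,-.07,.22],np.pi/2)]:
    try:
        robot.reach(pos,[np.pi,0,yaw]); robot.wait(.3); c=cam("wrist",n); print(n,st(), robot.get_orientation())
    except robot.PlanningError as e: print(n,e)
a=[cv2.imread(f"pics/{n}.png") for n in ("A1","B1")]
cv2.imwrite("pics/AB1.png",np.vstack([a[0][:300],a[1][:300]]))
E
```

```text
A1 (3.5917, array([0.5701, 0.0797, 0.22  ]), array([-0.1,  0.6, -0. ]), 0.0867) [-3.14155550e+00  1.85226939e-06 -1.57123677e+00]
A2 (4.525, array([ 0.5701, -0.0491,  0.22  ]), array([-0.2, -0.2, -1. ]), 0.0871) [-3.14156755e+00  2.81160386e-05 -1.56937881e+00]
B2 (7.6167, array([ 0.57  , -0.1999,  0.22  ]), array([-0.1,  0.2,  0.2]), 0.0875) [ 3.14158887e+00 -2.34276063e-05  1.42082629e+00]
B1 (8.55, array([ 0.57  , -0.0709,  0.2199]), array([ 0. ,  0.2, -0.6]), 0.0869) [-3.14148230e+00  3.80132186e-05  1.56926888e+00]
```

View pics/AB1.png

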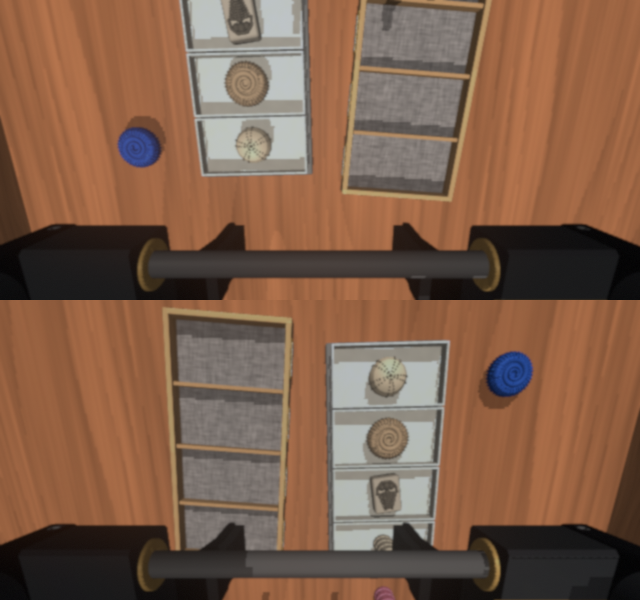

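The A1 half shows urchin (252,146), ammonite (247,83), trilobite (241,20) and the blue ammonite (139,147). The B1 half (rows from 300) shows urchin (388,377), ammonite (387,438), trilobite (386,494) and the stem partly hidden at (384,543). I'll enlarge one tray to identify its edges and confirm the fossils.

```bash
python3 - <<'E'
from h import *
a=cv2.imread("pics/A1.png")[40:180,180:320]; b=cv2.imread("pics/A2.png")[0:140,180:320]
cv2.imwrite("pics/crop1.png",cv2.resize(np.hstack([a,b]),None,fx=2.85,fy=4,interpolation=cv2.INTER_NEAREST))
g=cv2.imread("pics/A1.png")
for r in (60,107,125,165): print(r,[tuple(g[r,c]) for c in range(186,206,2)],'|',[tuple(g[r,c]) for c in range(296,316,2)])
E
```

```text
60 [(np.uint8(111), np.uint8(131), np.uint8(166)), (np.uint8(151), np.uint8(157), np.uint8(160)), (np.uint8(84), np.uint8(90), np.uint8(93)), (np.uint8(71), np.uint8(77), np.uint8(82)), (np.uint8(119), np.uint8(125), np.uint8(126)), (np.uint8(147), np.uint8(156), np.uint8(158)), (np.uint8(176), np.uint8(183), np.uint8(180)), (np.uint8(187), np.uint8(194), np.uint8(188)), (np.uint8(189), np.uint8(194), np.uint8(189)), (np.uint8(190), np.uint8(194), np.uint8(189))] | [(np.uint8(194), np.uint8(196), np.uint8(190)), (np.uint8(194), np.uint8(196), np.uint8(190)), (np.uint8(196), np.uint8(195), np.uint8(190)), (np.uint8(174), np.uint8(173), np.uint8(169)), (np.uint8(103), np.uint8(106), np.uint8(108)), (np.uint8(94), np.uint8(98), np.uint8(102)), (np.uint8(92), np.uint8(98), np.uint8(106)), (np.uint8(68), np.uint8(92), np.uint8(134)), (np.uint8(73), np.uint8(105), np.uint8(159)), (np.uint8(71), np.uint8(102), np.uint8(155))]
107 [(np.uint8(69), np.uint8(99), np.uint8(151)), (np.uint8(72), np.uint8(103), np.uint8(157)), (np.uint8(74), np.uint8(106), np.uint8(160)), (np.uint8(110), np.uint8(
[... 1927 characters left out ...]
 (np.uint8(73), np.uint8(105), np.uint8(161)), (np.uint8(78), np.uint8(109), np.uint8(162)), (np.uint8(132), np.uint8(148), np.uint8(170)), (np.uint8(126), np.uint8(132), np.uint8(134)), (np.uint8(70), np.uint8(77), np.uint8(83))] | [(np.uint8(133), np.uint8(145), np.uint8(151)), (np.uint8(133), np.uint8(145), np.uint8(151)), (np.uint8(133), np.uint8(145), np.uint8(151)), (np.uint8(134), np.uint8(146), np.uint8(152)), (np.uint8(152), np.uint8(161), np.uint8(164)), (np.uint8(156), np.uint8(162), np.uint8(160)), (np.uint8(109), np.uint8(114), np.uint8(118)), (np.uint8(105), np.uint8(111), np.uint8(116)), (np.uint8(76), np.uint8(92), np.uint8(121)), (np.uint8(71), np.uint8(102), np.uint8(154))]
```

View pics/crop1.png

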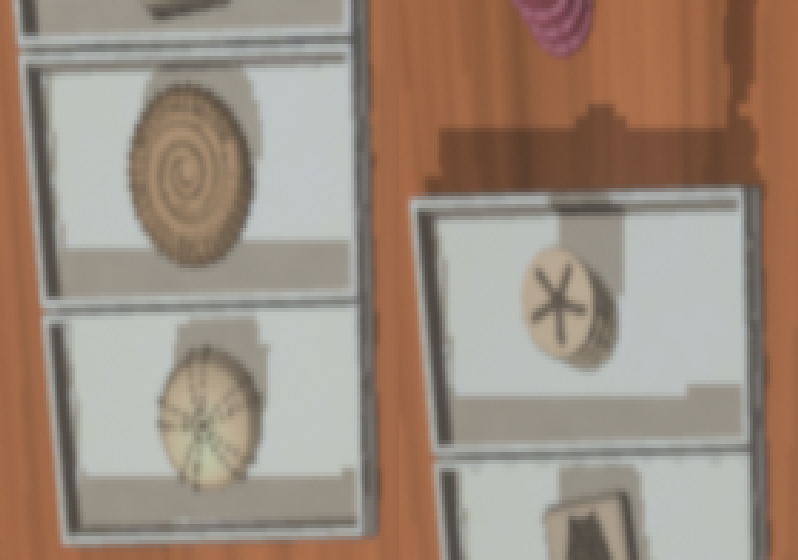

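The crop confirms the brown ammonite, pale urchin, tan stem with the star top and the trilobite block, all inside the trays. The pink stem is outside. The tray rims show as bright lines, so I'll measure those edges.

```bash
cat > edges.py <<'E'
from h import *
C={n:dict(np.load(f"{n}.npz")) for n in ("A1","A2","B1","B2")}
def tray(n,cx=.6435,cy=-.062,a=.03):
    c=C[n]; B=c["frame"][:,:,0].astype(float); out={}
    for side,s in (("far",1),("near",-1)):
        P=[]
        for ly in np.arange(-.125,.126,.002):
            if min(abs((ly+.132)%.066),abs((ly-.0)%.066),.066-ly%.066)<.006: continue
            w=[np.array([cx+s*lx*np.cos(a)-ly*np.sin(a),cy+s*lx*np.sin(a)+ly*np.cos(a),.026]) for lx in (.080,.050)]
            p0,p1=proj(c,w[0]),proj(c,w[1]); 
            if not(2<p1[1]<215 and 2<p0[1]<215): continue
            t=np.linspace(0,1,301); xy=p0+t[:,None]*(p1-p0)
            v=cv2.remap(B.astype(np.float32),xy[None,:,0].astype(np.float32),xy[None,:,1].astype(np.float32),cv2.INTER_LINEAR)[0]
            if side=="far":
                i=np.argmax(v>115); j=i
                while j<300 and v[j+1]>=v[j]: j+=1
                w_=slice(max(j-25,0),j+26); k=j
                ok=i>5 and v[j:j+40].min()<v[j]-15
                off=.001
            else:
                k=np.argmax(v>130); ok=k>5; off=0
            if ok:
                X=onz(c,xy[k],.026); P.append(X+off*s*np.array([np.cos(a),np.sin(a),0]))
        P=np.array(P); 
        if len(P)<8: continue
        for _ in range(3):
            f=np.polyfit(P[:,1],P[:,0],1); r=P[:,0]-np.polyval(f,P[:,1]); P=P[abs(r)<max(2*r.std(),4e-4)]
        out[side]=(f,r.std(),len(P))
    return out
if __name__=="__main__":
    for n in C:
        o=tray(n); print(n,{k:(np.round(v[0][0],4),np.round(np.polyval(v[0],-.062),4),round(v[1]*1e3,2),v[2]) for k,v in o.items()})
    for n,r in (("A1",110),("B1",110)):
        print(n,[tuple(map(int,x)) for x in C[n]["frame"][r][(346 if n=="A1" else 165):(368 if n=="A1" else 185):1]]); print([tuple(map(int,x)) for x in C[n]["frame"][r][(455 if n=="A1" else 278):(480 if n=="A1" else 294):1]])
E
python3 edges.py
```

```text
A1 {'far': (np.float64(-0.0218), np.float64(0.7069), np.float64(0.29), 68), 'near': (np.float64(-0.0216), np.float64(0.5846), np.float64(0.13), 65)}
A2 {'far': (np.float64(-0.0224), np.float64(0.707), np.float64(0.3), 76), 'near': (np.float64(-0.0217), np.float64(0.5847), np.float64(0.11), 77)}
B1 {'far': (np.float64(-0.0216), np.float64(0.707), np.float64(0.29), 76), 'near': (np.float64(-0.0219), np.float64(0.5848), np.float64(0.11), 74)}
B2 {'far': (np.float64(-0.0217), np.float64(0.7071), np.float64(0.27), 58), 'near': (np.float64(-0.0221), np.float64(0.5845), np.float64(0.13), 70)}
A1 [(82, 111, 162), (94, 116, 148), (101, 124, 146), (94, 128, 154), (96, 138, 166), (106, 152, 179), (111, 158, 185), (110, 156, 183), (107, 146, 170), (108, 130, 149), (115, 124, 136), (120, 125, 134), (119, 123, 132), (116, 121, 129), (113, 118, 125), (112, 116, 124), (112, 116, 124), (112, 116, 124), (114, 118, 126), (114, 119, 127), (116, 120, 128), (117, 121, 129)]
[(116, 121, 128), (107, 112, 121), (87, 95, 105), (59, 71, 83), (41, 56, 70), (37, 53, 68), (37, 52, 68), (39, 55, 71), (49, 71, 89), (74, 106, 130), (98, 141, 169), (109, 156, 185), (110, 158, 187), (107, 154, 184), (96, 139, 176), (79, 117, 165), (70, 104, 160), (67, 101, 158), (66, 100, 155), (65, 97, 151), (62, 94, 146), (61, 92, 144), (62, 93, 146), (64, 95, 149), (64, 96, 151)]
B1 [(65, 96, 149), (69, 102, 152), (80, 117, 159), (93, 135, 168), (101, 145, 173), (102, 147, 174), (98, 141, 168), (86, 122, 148), (62, 89, 110), (44, 61, 79), (40, 55, 71), (40, 54, 70), (41, 55, 71), (45, 59, 74), (61, 71, 85), (84, 92, 102), (101, 106, 115), (108, 113, 121), (108, 113, 121), (108, 112, 120)]
[(110, 114, 122), (109, 113, 121), (108, 113, 122), (102, 113, 124), (98, 123, 140), (102, 141, 164), (104, 148, 174), (104, 149, 175), (100, 143, 171), (91, 132, 160), (85, 118, 142), (82, 105, 127), (76, 99, 134), (73, 103, 154), (73, 106, 162), (72, 105, 161)]
```

The four views agree on the tray row: outer depth is 122.3 mm (122 given), its centre is at x = 0.6458 for y = -0.062, and it is turned 0.022 rad. Now the storage edges, the fossil positions and the heights from view pairs.

```bash
cat > meas.py <<'E'
from edges import *
def prof(c,w0,w1,ch,N=301):
    p0,p1=proj(c,w0),proj(c,w1); xy=p0+np.linspace(0,1,N)[:,None]*(p1-p0)
    if xy[:,1].min()<2 or xy[:,1].max()>215: return None,None
    return xy,cv2.remap(c["frame"][:,:,ch].astype(np.float32),xy[None,:,0].astype(np.float32),xy[None,:,1].astype(np.float32),cv2.INTER_LINEAR)[0]
cx,cy,a=.466,-.041,-.065; R=np.array([[np.cos(a),-np.sin(a)],[np.sin(a),np.cos(a)]])
W=lambda l,z:np.r_[R@np.array(l)+[cx,cy],z]
for n,c in C.items():
    for s,th in ((1,140),(-1,128)):
        P=[]
        for ly in np.arange(-.13,.131,.003):
            xy,v=prof(c,W((s*.085,ly),.024),W((s*.05,ly),.024),1)
            if v is not None and (k:=np.argmax(v>th))>5: P.append(onz(c,xy[k],.024))
        P=np.array(P)
        for _ in range(3):
            f=np.polyfit(P[:,1],P[:,0],1);r=P[:,0]-np.polyval(f,P[:,1]);P=P[abs(r)<max(2*r.std(),4e-4)]
        print(n,s,f[0].round(4),np.polyval(f,cy).round(4),"rms mm",(r.std()*1e3).round(2),len(P))
    for ly in (-.068,0,.068):
        Y=[]
        for lx in np.arange(-.04,.041,.01):
            xy,v=prof(c,W((lx,ly-.018),.020),W((lx,ly+.018),.020),1)
            if v is not None: Y.append(onz(c,xy[np.argmax(v)],.020)[1]+ (lx*-np.sin(a)))
        if Y: print("  div",ly,np.round(np.median(Y),4),len(Y))
# fossils: silhouette outlines (saturated or dark against white card), centre of min enclosing circle / rect
g={"urchin":(.642,.036),"ammonite":(.645,-.028),"trilobite":(.647,-.094),"stem":(.647,-.16)}
for k,(x,y) in g.items():
    obs=[]
    for n,c in C.items():
        box=np.array([proj(c,[x+i*.045,y+j*.027,.020]) for i in(-1,1) for j in(-1,1)])
        if box[:,1].min()<0 or box[:,1].max()>218: continue
        f=c["frame"]; hsv=cv2.cvtColor(f,cv2.COLOR_BGR2HSV)
        d=f[:,:,2].astype(int)-f[:,:,0]; m=((d>22)|(hsv[:,:,2]<105)).astype(np.uint8)
        q=np.zeros_like(m); x0,y0=box.min(0).astype(int); x1,y1=box.max(0).astype(int); q[max(y0,0):y1,x0:x1]=m[max(y0,0):y1,x0:x1]
        q=cv2.morphologyEx(q,cv2.MORPH_OPEN,np.ones((3,3),np.uint8))
        cs=max(cv2.findContours(q,0,1)[0],key=cv2.contourArea); M=cv2.moments(cs); p=(M["m10"]/M["m00"],M["m01"]/M["m00"])
        X=onz(c,p,.022); rc=cv2.minAreaRect(cs); obs.append((c,p)); print(k,n,np.round(p,1),X.round(4),"rect px",np.round(rc[1],1),round(rc[2],1))
    X,e=two(obs); print("   ->",X.round(4),"miss mm",round(e*1e3,2))
# rim height: tray divider T-junction seen in two views (near outer corner of row, left end)
E
python3 meas.py
```

```text
A1 1 0.075 0.5298 rms mm 0.24 52
A1 -1 0.0729 0.3991 rms mm 0.15 65
  div 0 -0.0368 9
  div 0.068 0.0314 9
A2 1 0.0842 0.5296 rms mm 0.17 54
A2 -1 0.0745 0.3992 rms mm 0.15 54
  div -0.068 -0.1044 9
  div 0 -0.0366 9
B1 1 0.0751 0.5291 rms mm 0.33 54
B1 -1 0.073 0.3996 rms mm 0.22 68
  div 0 -0.0368 9
  div 0.068 0.0314 9
B2 1 0.0853 0.5298 rms mm 0.15 52
B2 -1 0.074 0.3992 rms mm 0.16 59
  div -0.068 -0.1043 9
  div 0 -0.0366 9
urchin A1 [252.8 145.1] [0.6432 0.0414 0.022 ] rect px [34. 32.] 90.0
urchin B1 [387.1  76.3] [0.6426 0.0414 0.022 ] rect px [34.2 39.9] 21.8
   -> [0.6421 0.041  0.0257] miss mm 0.3
ammonite A1 [246.2  83.5] [ 0.6466 -0.0247  0.022 ] rect px [43. 41.] 90.0
ammonite A2 [253.3 197.7] [ 0.6463 -0.0249  0.022 ] rect px [36. 37.] 90.0
ammonite B1 [387. 138.] [ 0.6463 -0.024   0.022 ] rect px [40. 40.] 90.0
   -> [ 0.6467 -0.0245  0.0206] miss mm 0.34
trilobite A2 [247.2 142.6] [ 0.6496 -0.09    0.022 ] rect px [38.4 29.2] 78.7
trilobite B2 [377.3  64.3] [ 0.6492 -0.0863  0.022 ] rect px [43.2 32.5] 76.0
   -> [ 0.6359 -0.0947  0.0831] miss mm 0.93
stem A2 [236.9  75.9] [ 0.6563 -0.161   0.022 ] rect px [30.7 26.6] 16.7
stem B2 [389.3 132.8] [ 0.6556 -0.1596  0.022 ] rect px [26.2 24.7] 60.9
   -> [ 0.6484 -0.157   0.0535] miss mm 0.17
```

```bash
python3 - <<'E'
from h import *
for n,pos,yaw in [("D1",[.465,.09,.18],-np.pi/2-.0735),("D2",[.465,-.02,.18],-np.pi/2-.0735),("E2",[.646,-.04,.18],-np.pi/2+.022),("E1",[.646,.08,.18],-np.pi/2+.022)]:
    robot.reach(pos,[np.pi,0,yaw]); robot.wait(.4); c=cam("wrist",n); print(n,st())
cv2.imwrite("pics/DE.png",np.hstack([cv2.imread("pics/D1.png")[:300,160:480],cv2.imread("pics/E2.png")[:300,160:480]]))
E
```

```text
D1 (12.0083, array([0.465, 0.09 , 0.18 ]), array([ 0. , -0.1, -0.8]), 0.0866)
D2 (12.975, array([ 0.4651, -0.0195,  0.18  ]), array([-0.2,  0.9,  0.4]), 0.0871)
E2 (14.1833, array([ 0.6458, -0.0398,  0.1805]), array([-0. ,  0.1,  1.2]), 0.0869)
E1 (15.1833, array([0.6461, 0.0794, 0.18  ]), array([ 0.7, -0.4, -0.3]), 0.087)
```

View pics/DE.png

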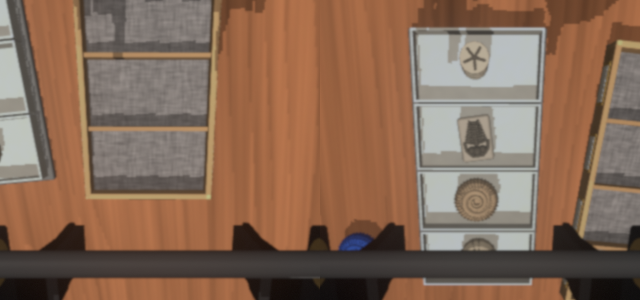

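The left half (D1) shows the storage tray, with rims at columns 90 and 210 and dividers at rows 55 and 128. The right half (E2) shows stem (475,60), trilobite (476,137), ammonite (476,199) and part of the urchin. Next I compare edges seen from the two camera positions to get rim heights.

```bash
cat > m2.py <<'E'
from edges import *
for n in ("D1","D2","E1","E2"): C[n]=dict(np.load(f"{n}.npz"))
def edge(c,cx,cy,a,s,ch,th,z,hi,lo,lys):
    R=np.array([[np.cos(a),-np.sin(a)],[np.sin(a),np.cos(a)]]);P=[]
    for ly in lys:
        p0,p1=[proj(c,np.r_[R@[s*l,ly]+[cx,cy],z]) for l in(hi,lo)]
        xy=p0+np.linspace(0,1,301)[:,None]*(p1-p0)
        if xy[:,1].min()<2 or xy[:,1].max()>215: continue
        v=cv2.remap(c["frame"][:,:,ch].astype(np.float32),*[xy[None,:,i].astype(np.float32) for i in(0,1)],cv2.INTER_LINEAR)[0]
        k=np.argmax(v>th)
        if k>5: P.append(onz(c,xy[k],z))
    P=np.array(P)
    if len(P)<8: return None
    for _ in range(4):
        f=np.polyfit(P[:,1],P[:,0],1);r=P[:,0]-np.polyval(f,P[:,1]);P=P[abs(r)<max(2*r.std(),4e-4)]
    cc=-c["R"].T@c["t"]; x=np.polyval(f,cy); return x,f[0],(cc[0]-x)/(cc[2]-z),len(P)
for name,cx,cy,a,z,ch,views,ths,h in (("storage",.4645,-.037,-.0735,.024,1,("A1","A2","B1","D1","D2"),(138,128),(.076,.06)),("tray",.6458,-.062,.0218,.026,0,("A1","A2","B1","B2","E1","E2"),(125,130),(.075,.055))):
    for s,th in zip((1,-1),ths):
        E=[]
        for n in views:
            e=edge(C[n],cx,cy,a,s,ch,th,z,*h,np.arange(-.128,.129,.002))
            if e: print(name,s,n,np.round(e,4)); E.append(e)
        E=np.array(E); A=np.c_[np.ones(len(E)),-E[:,2]]; sol=np.linalg.lstsq(A,E[:,0],rcond=None)[0]
        print("  x",sol[0].round(4),"z",(z-sol[1]).round(4) ) if 0 else print("  edge x",(sol[0]).round(4),"height",(z+sol[1]).round(4))
# fossil tops: measured by eye-independent centres: dark star / relief / outline in E2,A2 by masks
E
python3 m2.py
```

```text
storage 1 A1 [5.302e-01 7.440e-02 1.130e-01 7.600e+01]
storage 1 A2 [ 0.5302  0.0832  0.1138 80.    ]
storage 1 B1 [5.296e-01 7.550e-02 1.152e-01 8.600e+01]
storage 1 D1 [ 5.303e-01  7.420e-02 -2.406e-01  8.300e+01]
storage 1 D2 [ 5.305e-01  8.250e-02 -2.408e-01  8.300e+01]
  edge x 0.5301 height 0.0252
storage -1 A1 [3.993e-01 7.300e-02 4.989e-01 9.900e+01]
storage -1 A2 [3.994e-01 7.420e-02 4.993e-01 7.800e+01]
storage -1 B1 [3.999e-01 7.320e-02 4.979e-01 1.020e+02]
storage -1 D1 [4.003e-01 6.160e-02 1.941e-01 8.200e+01]
storage -1 D2 [ 0.399   0.0733  0.1989 73.    ]
  edge x 0.3997 height 0.0243
tray 1 A1 [ 7.073e-01 -2.170e-02 -4.115e-01  8.300e+01]
tray 1 A2 [ 7.072e-01 -2.230e-02 -4.107e-01  8.800e+01]
tray 1 B1 [ 7.071e-01 -2.130e-02 -4.108e-01  8.800e+01]
tray 1 B2 [ 7.073e-01 -2.180e-02 -3.804e-01  6.900e+01]
tray 1 E1 [ 7.077e-01 -2.100e-02 -2.074e-01  7.500e+01]
tray 1 E2 [ 7.077e-01 -2.130e-02 -2.083e-01  8.700e+01]
  edge x 0.7082 height 0.0237
tray -1 A1 [ 5.846e-01 -2.190e-02 -4.760e-02  7.700e+01]
tray -1 A2 [ 5.847e-01 -2.160e-02 -4.720e-02  8.800e+01]
tray -1 B1 [ 5.848e-01 -2.210e-02 -4.800e-02  8.600e+01]
tray -1 B2 [ 5.845e-01 -2.220e-02 -1.620e-02  8.200e+01]
tray -1 E1 [ 5.846e-01 -2.290e-02  2.068e-01  7.100e+01]
tray -1 E2 [ 5.845e-01 -2.150e-02  2.053e-01  8.700e+01]
  edge x 0.5846 height 0.0264
```

```bash
cat > ops.py <<'E'
from h import *
TY,SY=-np.pi/2+.0218,-np.pi/2-.0735
def fz(n=8):
    v=[]
    for _ in range(n): v.append(robot.get_contact_force()); robot.wait(.01)
    return np.mean(v,0)
def settle(pos,yaw,speed):
    robot.move_linear(pos,speed=speed,ori=[np.pi,0,yaw]); robot.wait(.25)
def storexy(ly): a=-.0735; return np.array([.4648,-.0367])+ly*np.array([-np.sin(a),np.cos(a)])
def place(ly,zg):
    p=robot.get_tool_pos(); robot.move_linear([p[0],p[1],.115],speed=.12)
    print("lift",st())
    x,y=storexy(ly); settle([x,y,.115],SY,.25); f0=fz(12)
    zn=zg-.004; settle([x,y,zn+.0015],SY,.08)
    for dz in np.arange(.001,-.0016,-.0005):
        robot.move_linear([x,y,zn+dz],speed=.02); robot.wait(.15); f=fz()-f0
        if f[2]>2: break
    print("down at dz",round(dz,4),f.round(1),st()[1:])
    robot.open(); robot.wait(.2); print("open",st()[1:])
    robot.move_linear([x,y,.115],speed=.12)
E
python3 - <<'E'
from ops import *
c=dict(np.load("E2.npz"));c1=dict(np.load("A2.npz"))
f=c["frame"]
for k,p,z in (("stem",(315,60),.052),("tri",(316,137),.032),("amm",(316,199),.034)): print(k,onz(c,p,z).round(4))
# stem top: dark star centroid in both views
obs=[]
for n,cc,bx in (("E2",c,(295,40,336,82)),("A2",c1,(222,55,250,95))):
    x0,y0,x1,y1=bx; h=cv2.cvtColor(cc["frame"],cv2.COLOR_BGR2GRAY)[y0:y1,x0:x1]; d=cc["frame"][y0:y1,x0:x1].astype(int); m=((d[:,:,2]-d[:,:,0])>22)&(h>120)
    m=cv2.morphologyEx(m.astype(np.uint8),cv2.MORPH_CLOSE,np.ones((5,5),np.uint8))
    cs=max(cv2.findContours(m,0,1)[0],key=cv2.contourArea); e=cv2.fitEllipse(cs); p=(e[0][0]+x0,e[0][1]+y0); obs.append((cc,p)); print(n,np.round(p,1),np.round(e[1],1))
X,e=two(obs); print("stem top",X.round(4),e, [onz(a,b,.052).round(4) for a,b in obs])
E
```

```text
stem [ 0.6496 -0.1558  0.052 ]
tri [ 0.6476 -0.0904  0.032 ]
amm [ 0.6463 -0.0285  0.034 ]
E2 [314.1  57.9] [27.2 37.1]
A2 [236.3  76.1] [24.6 32. ]
stem top [ 0.6504 -0.1579  0.0476] 0.000254159912844485 [array([ 0.6504, -0.1574,  0.052 ]), array([ 0.6492, -0.1572,  0.052 ])]
```

Stem top measures about (0.650, -0.157, 0.048–0.052), which fits 10 mm of floor plus 42 mm of stem. I'll pick it first, with the fingertips kept above the walls.

```bash
python3 - <<'E'
from ops import *
robot.reach([.6496,-.157,.12],[np.pi,0,TY]); settle([.6496,-.157,.049],TY,.1); print(st())
robot.clamp(10); robot.wait(.2); print("grip",st(),robot.get_finger_force())
if .022<robot.get_grip_width()<.03: place(-.102,.049)
print(st()); cam("wrist","p1")
E
```

```text
(17.2583, array([ 0.65  , -0.1571,  0.0498]), array([-0.1,  0.2,  0. ]), 0.0873)
grip (18.475, array([ 0.6497, -0.157 ,  0.049 ]), array([-0.2,  0.4, -0. ]), 0.0258) 9.993859698297456
lift (19.175, array([ 0.649 , -0.1568,  0.1142]), array([0.3, 0.2, 0.7]), 0.0259)
down at dz -0.0005 [-1.1  0.6  5.8] (array([ 0.4574, -0.1384,  0.0449]), array([-1.9,  0.9,  5.9]), 0.0256)
open (array([ 0.4573, -0.1384,  0.0445]), array([ 0.8, -1.1,  0.1]), 0.0873)
(25.7167, array([ 0.4567, -0.1384,  0.1145]), array([-0.4,  1.1, -0.6]), 0.0872)
```

View pics/p1.png

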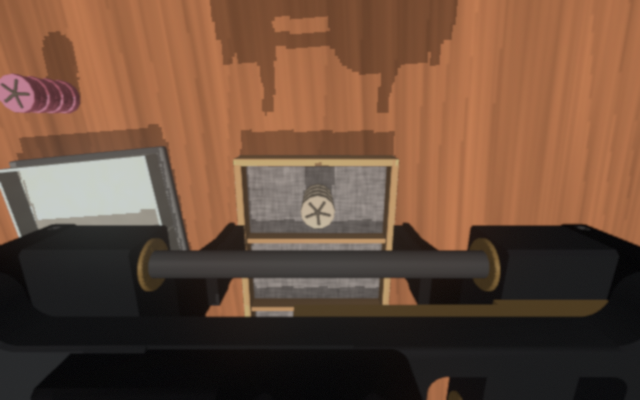

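The stem stands upright at (318,212) in the rightmost compartment, and touchdown came at the predicted height. The trilobite is next. I'll descend inside its tray in small force-checked steps, centred on the tray depth.

```bash
cat >> ops.py <<'E'
def tc(y,off=0): return .6460+off-.0218*(y+.062)
def enter(y,off=0,zt=.034):
    x=tc(y,off); robot.reach([x,y,.12],[np.pi,0,TY]); settle([x,y,.049],TY,.1); robot.wait(.5); f0=fz(15); print("above",st())
    for z in np.arange(.046,zt-1e-4,-.002):
        robot.move_linear([x,y,z],speed=.03); robot.wait(.12); f=fz()-f0
        if np.linalg.norm(f)>4: robot.wait(.3); f=fz()-f0
        if np.linalg.norm(f)>4: print("touch at",round(z,4),f.round(1),robot.get_moment(),st()); return False
    print("in",f.round(1),st()); return True
E
python3 - <<'E'
from ops import *
y=-.091
if not enter(y): 
    p=robot.get_tool_pos(); robot.move_linear([p[0],p[1],.05],speed=.05)
print(st())
E
```

```text
above (28.3, array([ 0.6466, -0.091 ,  0.049 ]), array([-0.1,  1. ,  0.2]), 0.087)
in [ 0.1  0.1 -0. ] (31.3333, array([ 0.6467, -0.091 ,  0.034 ]), array([0.4, 0.2, 0.2]), 0.0868)
(31.3333, array([ 0.6467, -0.091 ,  0.034 ]), array([0.4, 0.2, 0.2]), 0.0868)
```

Both fingers are inside the tray without touching it. Now I clamp and place the trilobite.

```bash
python3 - <<'E'
from ops import *
robot.clamp(12); robot.wait(.2); zg=robot.get_tool_pos()[2]; print("grip",st(),robot.get_finger_force())
if .03<robot.get_grip_width()<.035: place(-.034,.034)
cam("wrist","p2"); print(st())
E
```

```text
grip (32.4667, array([ 0.6467, -0.091 ,  0.034 ]), array([ 0.4, -0.2, -0. ]), 0.0325) 11.562531873642001
lift (33.2917, array([ 0.6459, -0.0909,  0.1141]), array([-0.8,  0.5, -0.4]), 0.0329)
down at dz -0.0005 [-1.6  0.9  6.4] (array([ 0.4623, -0.0706,  0.0299]), array([-2.4,  1.1,  4.6]), 0.0328)
open (array([ 0.4623, -0.0706,  0.0295]), array([-0.1, -0.1,  1.1]), 0.0872)
(40.0667, array([ 0.4616, -0.0707,  0.1142]), array([-0.3, -0.1, -0.2]), 0.0869)
```

View pics/p2.png

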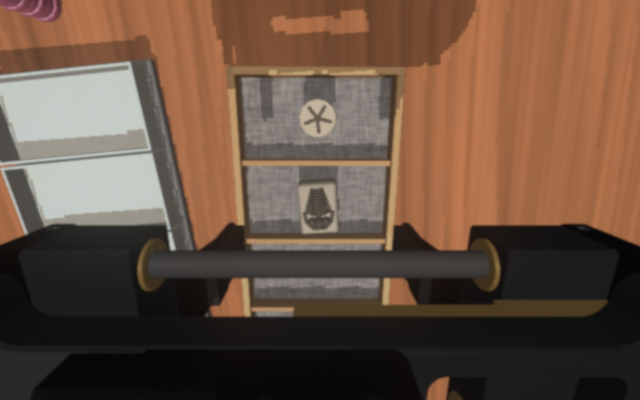

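The trilobite lies flat and right way up at (318,208) in the third compartment, and the stem at (317,118) is undisturbed. The ammonite is next.

```bash
python3 - <<'E'
from ops import *
if enter(-.026):
    robot.clamp(12); robot.wait(.2); print("grip",st(),robot.get_finger_force())
    if .042<robot.get_grip_width()<.049: place(.034,.034)
    cam("wrist","p3"); print(st())
E
```

```text
above (42.575, array([ 0.6452, -0.026 ,  0.049 ]), array([-0.1, -0.2,  0.6]), 0.0871)
in [ 0.1  0.2 -0.2] (45.6083, array([ 0.6453, -0.026 ,  0.034 ]), array([0.9, 0. , 0.4]), 0.087)
grip (46.5917, array([ 0.6453, -0.026 ,  0.0341]), array([ 0.7,  0.1, -0.3]), 0.045) 11.999841231736355
lift (47.4167, array([ 0.6446, -0.0261,  0.1141]), array([-0. , -0.4, -1.3]), 0.0446)
down at dz -0.0005 [-1.3  0.8  6.5] (array([ 0.4673, -0.0028,  0.0299]), array([-1.5,  0.7,  4.9]), 0.045)
open (array([ 0.4673, -0.0028,  0.0295]), array([ 0. ,  1.2, -0.4]), 0.0872)
(54.0167, array([ 0.4666, -0.003 ,  0.1142]), array([0.5, 0.5, 0.8]), 0.0868)
```

```bash
python3 - <<'E'
from ops import *
if enter(.040):
    robot.clamp(12); robot.wait(.2); print("grip",st(),robot.get_finger_force())
    if .036<robot.get_grip_width()<.043:
        place(.102,.034)
        p=robot.get_tool_pos(); robot.reach([p[0],.16,.24],[np.pi,0,SY]); robot.wait(.3); cam("wrist","p4"); cam("top","t4"); print(st())
cv2.imwrite("pics/f.png",np.vstack([cv2.imread("pics/p4.png")[:230],cv2.resize(cv2.imread("pics/t4.png")[120:330,180:480],None,fx=640/300,fy=1.6)]))
E
```

```text
above (56.5083, array([0.6438, 0.04  , 0.049 ]), array([ 0.3, -0.4,  0.1]), 0.0869)
in [ 0.3 -0.1  0.1] (59.5417, array([0.6438, 0.04  , 0.034 ]), array([-0.7,  0.1, -0.3]), 0.0872)
grip (60.6, array([0.6438, 0.04  , 0.034 ]), array([ 0.6,  0.6, -0.3]), 0.0385) 12.000027814647183
lift (61.425, array([0.6431, 0.0399, 0.1141]), array([ 0.4, -0.1, -0.9]), 0.0388)
down at dz -0.0005 [-1.6 -0.1  6. ] (array([0.4723, 0.065 , 0.0299]), array([-0.8,  0.1,  4.6]), 0.0387)
open (array([0.4723, 0.065 , 0.0295]), array([0.3, 0. , 0.2]), 0.0872)
(69.1, array([0.4716, 0.1595, 0.2394]), array([-0.9,  1. , -0.9]), 0.087)
```

View pics/f.png

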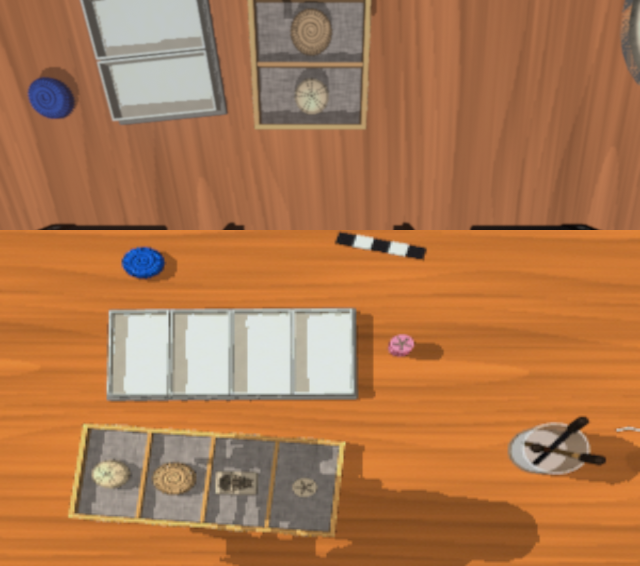

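The wrist half shows ammonite (311,31) and urchin (311,96), both right way up. The top half shows urchin (110,475), ammonite (174,479), trilobite (236,483) and stem (303,487) in order. The card trays are empty, the beaker stands at (550,450), and the look-alikes haven't moved.

```bash
python3 -c "
from bench import robot
print(robot.get_t(),robot.job_done())"
```

```text
the job is handed in; nothing more can be done
69.1 None
```

All four fossils are in the storage tray in their original order (urchin, ammonite, trilobite, stem), each set down gently and right way up with the beaker untouched; I handed the job in at 69.1 s but no verdict came back.

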